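# Switch off the tester and pop its battery hatch

## Task

Get the grey bench tester ready for a battery change: first push its slide switch all the way to the rear (off), then press the wider of its two push-push hatches, the battery hatch, once near its free front edge so that the catch lets go, and leave it standing popped open. Do it with the fingertips only: grasp or lift nothing, do not push the popped hatch back, keep the narrow hatch shut, and leave the tester and the things round it where they are.

Things in the scene. Friction and masses are not known exactly. Their poses are not given: they have to be found in the camera images.
- tester: Grey plastic bench tester with white hatches, 130 (x) x 170 (y) x 50 mm, 1.5 kg, loose on rubber feet. Origin: centre of its underside. x runs from its front (free edges of the hatches, roughly towards the robot) to its rear (black vented hump, 50 mm high), y to its left, z up. Flat deck 40 mm above the bench. From left (+y) to right: wide hatch, narrow hatch, slide switch.
- switch_top (a point): Centre of the top of the slide switch's black ribbed knob, 52.5 mm above the bench; moves with it. Knob: 12 (along the tester's x) x 18 (y) x 12 mm high, standing on the deck; at joint 0 it is at x -12, y -58 mm of the tester. The deck is bare for 45 mm in front of it and 16 mm either side.
- switch (a joint): Travel of the slide switch along the tester's +x (m): 0 = on (front end of its travel), 0.018 = off (rear end stop). Starts near 0. Friction about 1.5 N; stays where it is left.
- battery_hatch_press (a point): Place to press on top of the wide battery hatch: on its centre line, 18 mm in from the free front edge, 55 mm from the hinge, 46 mm above the bench when shut. Flat white lid, 73 (x) x 64 (y) x 8 mm, four thin black cross ribs at the pressing place; its top stands 6 mm proud of the deck when shut. Moves with the lid.
- battery_hatch (a joint): Angle (rad) about the hinge at its rear edge: 0 shut and latched, negative pressed in (stop -0.075, 4 mm at the pressing place), 0.60 fully popped, free edge 40 mm up. Pressed to about -0.06 (3 to 4 N) and let go, the catch releases; a damped spring lifts the lid to 0.60 in about 1 s, following the finger, and it stays. Too light a press leaves it shut; pressing it fully down again re-latches it.
- fuse_hatch_press (a point): The same place on the narrow fuse hatch, also white, 73 x 32 x 8 mm, to the right of the battery hatch (58 mm between the two centre lines). Must stay shut.
- fuse_hatch (a joint): Angle of the narrow fuse hatch (rad), with the same catch: 0 = shut, positive = open.
- fresh_battery: Bystander: loose black 9 V block battery, 26 x 51 x 17 mm, lying on the bench to the right of the tester; origin at the centre of its underside.
- gauge: Bystander: loose flat ring gauge with a dark handle, 69 x 118 x 8 mm, lying on the bench; origin at the centre of its underside.
- marker: Bystander: loose white marker pen with a black cap, 17 x 135 x 16 mm, lying in front of the tester; origin at the centre of its underside.

How it is judged:
By the outcome, as a careful person would: the job done as asked, in the order asked, and still so for the second after the job is handed in, with the robot touching nothing.
It also fails if it takes over 38 s, if anything falls off the work surface, if the arm or the gripper's body presses on something with over 40 N, if the wrist force passes 120 N, or if a joint passes its speed limit or range.

## Robot

A 6-joint arm with a two-finger parallel gripper is mounted at the origin on a cart in front of the work surface, level with it; the furniture and walls round the work are solid. World frame = base frame: x ahead of the robot, y to its left, z up, the work surface at z = 0. Lengths are in m, angles in rad, forces in N, time in s.
With the tool pointing down it reaches from about 0.35 to 0.95 m from the base axis. Payload 17.4 kg.
Tool frame: the origin (TCP) lies at the very end of the fingers, on their centre line; the grasp point (between the pads) lies 19 mm behind it (ctrl.grasp_offset is the distance from the TCP to the grasp point, in m); x points along the fingers, y is the direction in which the jaws open and shut, and the axes are right-handed (so a half turn about x gives the same grasp; the last joint's range is limited). The gripper opens to 93 mm and grips with 3 to 60 N. Pads are 15 mm wide; open, the fingers measure 128 mm over their backs; the gripper's body (75 mm by 188 mm) begins 65 mm behind the grasp point.
Start: joints at [1.237, 0.116, 1.442, -0, 1.584, -0.038], TCP at [0.197, 0.646, 0.219] pointing down, gripper open.
Joint ranges: [-2.83, 2.83], [-0.83, 2.19], [0.07, 2.5], [-1.14, 4.28], [0.01, 3], [-2.97, 2.97]. Speed limits (rad/s): [1.89, 1.89, 2.22, 3.14, 3.14, 3.14].

## Interface

Orientations are given as a 3x3 rotation matrix whose columns are the frame's x, y, z axes.
In Python, from bench import ctrl, vision, workorder gives the robot as it stands.
- The arm moves only by the tool jog_arm, never from a script. Its argument "plan" is a list of rows, each a list of 6 numbers: the shift along the tool's x, y, z in m, then the turn, a rotation vector about the tool's x, y, z in degrees. A call has exactly 8 rows; each row shifts and turns the pose as measured when the row begins, along the tool's axes as they then stand; what a row does not reach is not made up. A row lasts 1/12 s, in which the tool goes at most 41.7 mm and 7.16 degrees, less where a joint would pass 70% of its speed; a pose out of reach is approached as far as the arm can. A call is refused whole if a number of a shift passes 0.0417 or a number of a turn 7.16, either way. A call with a gripper value outside its range is refused whole. "jaw" is the finger opening in m, from 0 to 0.093, set as the call begins (left out, the last holds). The fingers move at their own pace and stop on an object; "force" is the grip in N (left out, the last holds). Time passes only in rows, so rows that do not move let the fingers close, or fill a call up. It gives the time, the measured TCP pose, the force and the opening at its end, in the units of the state.
- ctrl.sense(): the state, without advancing time (a new reading comes with each control period).
- vision.camera(name): name is "side" or "top"; returns a dict with "image" (384x512x3 uint8, blue, green, red), "range_z" (384x512 float32, m along the optical axis (not along the pixel's ray), 0 where there is no reading), "intrinsics" (3x3 intrinsics, pixels), "extrinsics" (4x4, takes a point from world to camera coordinates). Camera axes: x right, y down, z forward; pixel columns grow to the right and rows downward; lengths in m; the calibration is good to about 2 mm. A picture is of the moment at which its call begins.
- workorder.finish_job(): hands the job in, once; it reports no verdict.
The state is a dict: "t": time; "joint_positions": joint angles; "qvel": joint speeds; "effort": joint torques, N m; "ee_pos": TCP position; "tool_rot": TCP orientation; "force": force on the tool from outside, world axes, zero at the start; "wrist_torque": the same for the moment, N m; "grip_width": opening from 0.0 (shut) to 1.0 (fully open).
Only numpy, scipy, OpenCV 4.12 (cv2) and the standard library are available. Lean on these libraries where they do the work, as an engineer would, in place of code of your own. Each camera call takes 0.05 s, during which the arm holds its last target. There are 200 camera calls.

## Working session

There is one attempt and no reset: what is moved stays moved. The work goes in short steps, Python scripts to look and compute and a tool call to move; the robot and the scene stay as the last step left them, time stands still between calls to the robot, and variables do not carry over. Pictures are saved under pics/ and viewed, about 8 in all and at most 12, crops included, and the job is handed in when it is done.

Besides the shell and the picture viewer there is one more tool, called after ">>>" by a JSON object that holds its "api" and its "payload". jog_arm: Moves the arm, as the interface text tells. Its arguments: {"type":"object","properties":{"plan":{"type":"array","items":{"type":"array","items":{"type":"number"}}},"jaw":{"type":"number"},"force":{"type":"number"}},"required":["plan"]}

```bash
mkdir -p pics; cat > h.py <<'E'
import numpy as np, cv2
from bench import ctrl, vision, workorder
def cam(n,save=None):
    d=vision.camera(n)
    if save: cv2.imwrite(save,d["image"])
    return d
def pts(d):
    z=d["range_z"];K=d["intrinsics"];v,u=np.mgrid[:z.shape[0],:z.shape[1]]
    P=np.stack([(u-K[0,2])/K[0,0]*z,(v-K[1,2])/K[1,1]*z,z,np.ones_like(z)],-1)
    return (P@np.linalg.inv(d["extrinsics"]).T)[...,:3]
E
python3 - <<'E'
from h import *
for n in("top","side"):
    d=cam(n); np.save(f"{n}.npy",pts(d)); cv2.imwrite(f"pics/{n}0.png",d["image"]); print(n,np.linalg.inv(d["extrinsics"]).round(3),d["intrinsics"])
s=ctrl.sense();print(s["ee_pos"],s["tool_rot"].round(3) if hasattr(s["tool_rot"],'round') else s["tool_rot"],s["t"],s["force"])
E
```

```text
top [[ 0.027 -0.997  0.076  0.398]
 [-1.    -0.027  0.005  0.073]
 [-0.003 -0.076 -0.997  1.064]
 [ 0.     0.     0.     1.   ]] [[457.62592844   0.         255.94588097]
 [  0.         457.62592844 186.22938721]
 [  0.           0.           1.        ]]
side [[-0.999  0.04  -0.033  0.509]
 [ 0.05   0.556 -0.829  0.814]
 [-0.015 -0.83  -0.558  0.586]
 [ 0.     0.     0.     1.   ]] [[399.99132728   0.         256.96376024]
 [  0.         399.99132728 194.57772033]
 [  0.           0.           1.        ]]
[0.19671947 0.6455153  0.2179824 ] [[-0.     0.291  0.957]
 [-0.001  0.957 -0.291]
 [-1.    -0.001 -0.   ]] 0.1 [ 0.18465342 -0.08683882  0.72798579]
```

View pics/top0.png

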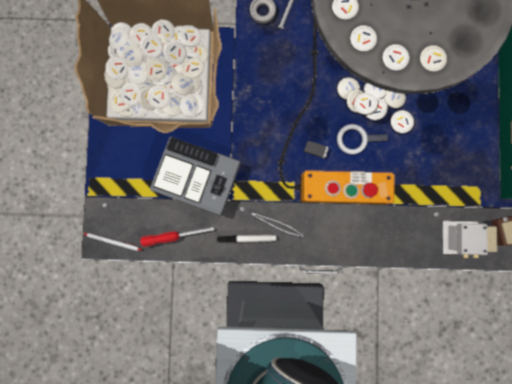

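View pics/side0.png

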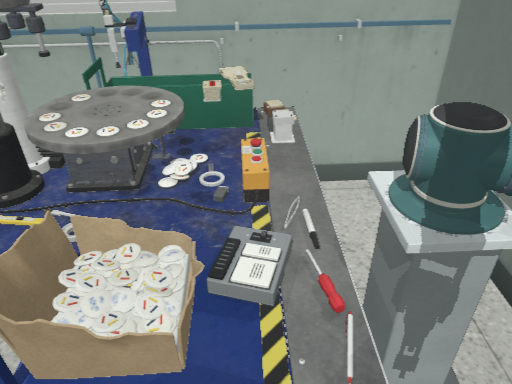

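The top view shows the tester at about (195,175), with its hump to the rear (upper left), the wide hatch at (173,177), the narrow hatch at (198,184) and the switch at (217,183). The battery is at (316,150), the gauge at (355,138) and the marker at (247,239). The cardboard box stands just behind and to the left of the tester.

```bash
python3 - <<'E'
from h import *
P=np.load("top.npy");im=cv2.imread("pics/top0.png")
c=im[130:220,140:250];cv2.imwrite("pics/c1.png",cv2.resize(c,None,fx=7,fy=6.5*7/6.5,interpolation=cv2.INTER_CUBIC)[:600])
roi=np.zeros(P.shape[:2],bool);roi[136:218,148:244]=1
z=P[...,2]
for lo,hi in((.03,.06),(.036,.043),(.0435,.0485),(.0485,.056)):
    m=roi&(z>lo)&(z<hi);Q=P[m][:,:2].astype(np.float32);r=cv2.minAreaRect(Q);print(lo,m.sum(),r, Q.mean(0))
print(np.histogram(z[roi],bins=np.arange(-.01,.1,.004)))
for p in((173,177),(198,184),(217,183),(222,170),(316,150),(300,200)):print(p,P[p[1],p[0]].round(4))
S=np.load("side.npy")
for p in((258,270),(262,252),(262,237),(250,290),(230,262)):print('s',p,S[p[1],p[0]].round(4))
E
```

```text
0.03 4205 ((0.49660390615463257, 0.21780312061309814), (0.17067205905914307, 0.13006730377674103), 71.65755462646484) [0.49610323 0.2161619 ]
0.036 2016 ((0.4964847266674042, 0.21775594353675842), (0.17049731314182281, 0.12982772290706635), 71.64743041992188) [0.48499745 0.19622788]
0.0435 1362 ((0.4999202787876129, 0.21563631296157837), (0.16167818009853363, 0.11788050830364227), 71.20557403564453) [0.49601626 0.24134101]
0.0485 657 ((0.5053021907806396, 0.2208024114370346), (0.14367181062698364, 0.11525853723287582), 74.46842956542969) [0.53241545 0.22496532]
(array([  14,  720, 2313,  406,   61,   53,   16,    7,   14,    9,   21,
        405, 1465,  982,  986,  327,   19,    0,    0,    0,    0,    0,
          0,    0,    0,    0,    0]), array([-0.01 , -0.006, -0.002,  0.002,  0.006,  0.01 ,  0.014,  0.018,
        0.022,  0.026,  0.03 ,  0.034,  0.038,  0.042,  0.046,  0.05 ,
        0.054,  0.058,  0.062,  0.066,  0.07 ,  0.074,  0.078,  0.082,
        0.086,  0.09 ,  0.094,  0.098]))
(173, 177) [0.4907 0.2638 0.046 ]
(198, 184) [0.4764 0.2073 0.0463]
(217, 183) [0.4802 0.1654 0.0423]
(222, 170) [0.51   0.1553 0.04  ]
(316, 150) [ 0.5645 -0.058   0.0181]
(300, 200) [ 0.4478 -0.0226  0.0277]
s (258, 270) [0.4876 0.2684 0.048 ]
s (262, 252) [0.4769 0.2168 0.046 ]
s (262, 237) [0.4744 0.1758 0.0503]
s (250, 290) [0.5043 0.3049 0.0345]
s (230, 262) [0.5406 0.2399 0.0447]
```

View pics/c1.png

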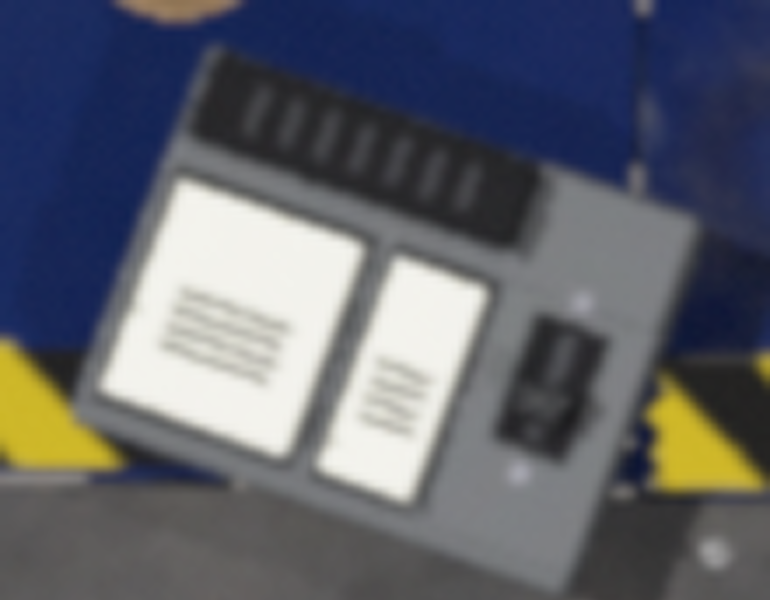

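The fitted rectangle, 170.7 x 130 mm, matches the tester's size. That puts the centre at about (0.4966, 0.2178) with yaw −18.35°. Next I'll refine the hatch and knob positions and check clearance to the box.

```bash
cat >> h.py <<'E'
C=np.array([.4966,.2178,0]);a=np.radians(-18.35)
R=np.array([[np.cos(a),-np.sin(a),0],[np.sin(a),np.cos(a),0],[0,0,1]])
def w(x,y,z=0): return C+R@[x,y,z]
def go(t):  # tool-frame shift (mm) to world target t, turn about tool x to align jaw axis with the tester's y
    s=ctrl.sense();T=np.array(s["tool_rot"]);p=np.array(s["ee_pos"])
    import math
    y=T[:,1];yaw=math.degrees(math.atan2(y[1],y[0]))-(90-18.35)
    print("t",round(s["t"],2),"tester-frame tip",(R.T@(p-C)*1e3).round(1),"shift mm",(T.T@(np.array(t)-p)*1e3).round(1),"yaw err",round(yaw,2),"F_tester",(R.T@np.array(s["force"])).round(2),"grip",s["grip_width"])
E
python3 - <<'E'
from h import *
im=cv2.imread("pics/top0.png");P=np.load("top.npy")
m=np.zeros(im.shape[:2],np.uint8);m[140:215,145:240]=(im[140:215,145:240].min(2)>140)
n,l,st,c=cv2.connectedComponentsWithStats(m)
for i in range(1,n):
    if st[i,4]>80:
        q=P[l==i];L=(q-C)@R;print(st[i,4],"lid x",np.percentile(L[:,0],[1,99]).round(4),"y",np.percentile(L[:,1],[1,99]).round(4),"z",np.median(L[:,2]).round(4))
for f in("top","side"):
    L=(np.load(f+".npy").reshape(-1,3)-C)@R
    k=(abs(L[:,1]+.058)<.02)&(abs(L[:,0]+.012)<.03)&(L[:,2]>.0475)&(L[:,2]<.06);print(f,"knob",k.sum(),L[k].mean(0).round(4),L[k].min(0).round(4),L[k].max(0).round(4))
    q=np.load(f+".npy").reshape(-1,3);k=(q[:,2]>.06)&(q[:,0]<.7)&(q[:,0]>.25)&(q[:,1]<.6)&(q[:,1]>0);q=q[k]
    print(q.shape, q[np.argsort(q[:,0])[:5]].round(3),q.max(0) if len(q) else'')
go(w(-.045,-.058,.12))
E
```

```text
967 lid x [-0.0522  0.0204] y [0.0125 0.0771] z 0.0458
497 lid x [-0.0521  0.0201] y [-0.0291  0.0047] z 0.0457
top knob 44 [-0.0093 -0.058   0.0525] [-0.0151 -0.0672  0.0477] [-0.0032 -0.0492  0.0554]
(4074, 3) [[0.398 0.073 1.064]
 [0.398 0.073 1.064]
 [0.398 0.073 1.064]
 [0.398 0.073 1.064]
 [0.398 0.073 1.064]] [0.69999766 0.46354134 1.06389576]
side knob 44 [-0.0079 -0.0547  0.0519] [-0.013  -0.0646  0.0475] [-0.0012 -0.0469  0.0551]
(4603, 3) [[0.587 0.283 0.079]
 [0.587 0.281 0.079]
 [0.588 0.287 0.08 ]
 [0.588 0.289 0.079]
 [0.589 0.284 0.079]] [0.69998216 0.46484681 0.12656199]
t 0.1 tester-frame tip [-419.3  311.6  218. ] shift mm [  98.4 -378.5  365.1] yaw err 1.4 F_tester [ 0.2  -0.02  0.73] grip 0.9984592727169224
```

>>> {"api": "jog_arm", "payload": {"plan": [[0,-0.027,0.026,0.2,0,0],[0,-0.027,0.026,0.2,0,0],[0,-0.027,0.026,0.2,0,0],[0,-0.027,0.026,0.2,0,0],[0,-0.027,0.026,0.2,0,0],[0,-0.027,0.026,0.2,0,0],[0,-0.027,0.026,0.2,0,0],[0,-0.027,0.026,0,0,0]], "jaw": 0, "force": 5}}

```text
t: 0.77
ee_pos: [0.3297, 0.3695, 0.2126]
tool_rot: [[-0.004, 0.308, 0.951], [-0.007, 0.951, -0.308], [-1.0, -0.008, -0.002]]
force: [1.0, -0.0, 0.4]
grip_width: 0.473
```

```bash
python3 -c "
from h import *
go(w(-.045,-.058,.12))"
```

```text
t 0.77 tester-frame tip [-206.2   91.4  212.6] shift mm [  93.5 -149.9  160.3] yaw err 0.42 F_tester [0.98 0.28 0.44] grip 0.47272926295601964
```

>>> {"api": "jog_arm", "payload": {"plan": [[0.005,-0.025,0.026,0.2,0,0],[0.005,-0.025,0.026,0.2,0,0],[0.01,-0.025,0.026,0,0,0],[0.015,-0.025,0.026,0,0,0],[0.018,-0.022,0.024,0,0,0],[0.018,-0.016,0.02,0,0,0],[0.015,-0.008,0.01,0,0,0],[0,0,0,0,0,0]]}}

```text
t: 1.43
ee_pos: [0.4377, 0.1652, 0.1244]
tool_rot: [[-0.001, 0.319, 0.948], [-0.006, 0.948, -0.319], [-1.0, -0.006, 0.001]]
force: [-0.9, 0.1, -0.9]
grip_width: 0.006
```

```bash
python3 -c "
from h import *
cam('side','pics/s1.png')
cam('top','pics/t1.png')
s=np.hstack([cv2.resize(cv2.imread('pics/'+n)[b:b+100,c:c+110],None,fx=3.6,fy=3.6,interpolation=2) for n,b,c in(('s1.png',200,200),('t1.png',125,145))]);cv2.imwrite('pics/v1.png',s)
go(w(-.045,-.058,.045))"
```

```text
t 1.53 tester-frame tip [-40.  -66.5 127.2] shift mm [82.1  8.8 -5.2] yaw err -0.19 F_tester [ 0.29  0.8  -0.41] grip 0.00719196098468808
```

View pics/v1.png

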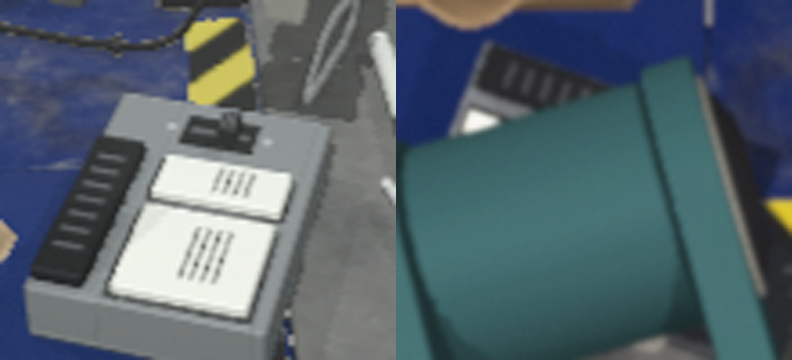

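The side view shows the tester undisturbed, with the knob at about (232,120) of the left crop, in the front part of its slot. The top view is blocked by the arm. I'll descend in front of the knob.

>>> {"api": "jog_arm", "payload": {"plan": [[0.01,0.004,-0.003,0,0,0],[0.015,0.004,-0.002,0,0,0],[0.015,0,0,0,0,0],[0.015,0,0,0,0,0],[0.01,0,0,0,0,0],[0.005,0,0,0,0,0],[0,0,0,0,0,0],[0,0,0,0,0,0]]}}

```text
t: 2.2
ee_pos: [0.4344, 0.1861, 0.0588]
tool_rot: [[0.008, 0.31, 0.951], [-0.0, 0.951, -0.31], [-1.0, 0.002, 0.008]]
force: [-0.3, 0.4, -0.2]
grip_width: 0.011
```

```bash
python3 -c "
from h import *
cam('side','pics/s2.png')
cv2.imwrite('pics/v2.png',cv2.resize(cv2.imread('pics/s2.png')[150:310,190:310],None,fx=3.7,fy=3.7,interpolation=2))
go(w(-.035,-.058,.046))"
```

```text
t 2.25 tester-frame tip [-49.  -49.7  58.9] shift mm [13.  -8.4 13.8] yaw err 0.31 F_tester [-0.38 -0.96 -0.7 ] grip 0.008491864228566523
```

View pics/v2.png

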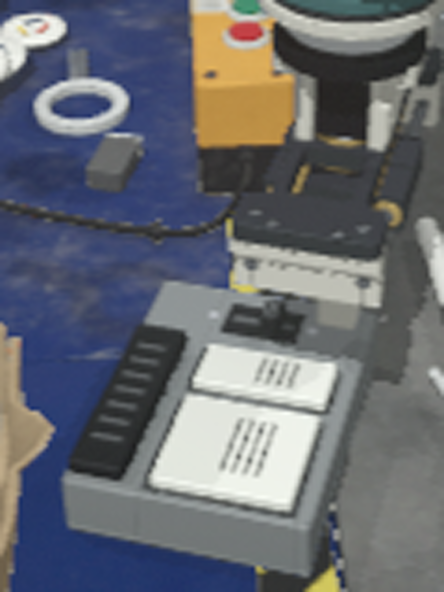

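The side view shows the fingertips, a grey block at about (340,312), just in front of the switch knob at (270,308). Lateral position needs a small correction before the rest of the descent.

>>> {"api": "jog_arm", "payload": {"plan": [[0.001,-0.003,0,0,0,0],[0.002,-0.003,0.001,0.1,0,0],[0.002,-0.002,0.001,0,0,0],[0.003,0,0.001,0,0,0],[0.003,0,0.001,0,0,0],[0.002,0,0,0,0,0],[0,0,0,0,0,0],[0,0,0,0,0,0]]}}

```text
t: 2.92
ee_pos: [0.4373, 0.1762, 0.0471]
tool_rot: [[0.012, 0.313, 0.95], [0.001, 0.95, -0.313], [-1.0, 0.005, 0.011]]
force: [-0.0, 0.7, 0.8]
grip_width: 0.004
```

```bash
python3 -c "
from h import *
go(w(-.03,-.058,.046));go(w(-.03,-.058,.046))"
```

```text
t 2.92 tester-frame tip [-43.2 -58.1  47.1] shift mm [ 1.2  0.1 13.2] yaw err 0.13 F_tester [-0.27  0.66  0.82] grip 0.004185093567674939
t 2.92 tester-frame tip [-43.2 -58.1  47.1] shift mm [ 1.2  0.1 13.2] yaw err 0.13 F_tester [-0.27  0.66  0.82] grip 0.004185093567674939
```

>>> {"api": "jog_arm", "payload": {"plan": [[0.001,0,0.004,0,0,0],[0.001,0,0.004,0,0,0],[0,0,0.004,0,0,0],[0,0,0.004,0,0,0],[0,0,0.004,0,0,0],[0,0,0.004,0,0,0],[0,0,0.003,0,0,0],[0,0,0.002,0,0,0]]}}

```text
t: 3.58
ee_pos: [0.4676, 0.1665, 0.0452]
tool_rot: [[0.011, 0.312, 0.95], [0.001, 0.95, -0.312], [-1.0, 0.005, 0.01]]
force: [-1.2, 1.6, -0.1]
grip_width: 0.005
```

```bash
python3 -c "
from h import *
go(w(-.0075,-.058,.045))"
```

```text
t 3.58 tester-frame tip [-11.3 -57.8  45.2] shift mm [ 0.2 -0.2  3.8] yaw err 0.15 F_tester [-1.68  1.13 -0.14] grip 0.004823559372081923
```

>>> {"api": "jog_arm", "payload": {"plan": [[0,0,0.001,0,0,0],[0,0,0.001,0,0,0],[0,0,0.001,0,0,0],[0,0,0.001,0,0,0],[0,0,0.001,0,0,0],[0,0,0,0,0,0],[0,0,0,0,0,0],[0,0,0,0,0,0]]}}

```text
t: 4.25
ee_pos: [0.47, 0.1657, 0.0453]
tool_rot: [[0.003, 0.312, 0.95], [0.003, 0.95, -0.312], [-1.0, 0.004, 0.002]]
force: [-1.3, 0.1, -0.5]
grip_width: 0.006
```

```bash
python3 -c "
from h import *
d=cam('side','pics/s3.png')
cv2.imwrite('pics/v3.png',cv2.resize(cv2.imread('pics/s3.png')[210:270,210:300],None,fx=6,fy=6,interpolation=2))
go(w(-.0075,-.058,.045))"
```

```text
t 4.3 tester-frame tip [ -8.9 -57.8  45.3] shift mm [ 0.3 -0.2  1.4] yaw err 0.17 F_tester [-0.44  0.7   0.96] grip 0.003904283988240683
```

View pics/v3.png

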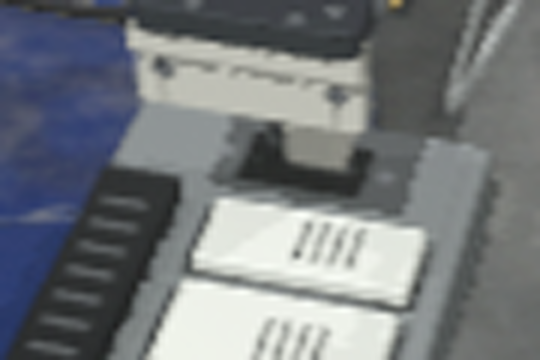

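The finger is at (320,145) in the crop, touching the knob on its left at about (265,150). I'll keep creeping rearward until the end stop shows in the force.

>>> {"api": "jog_arm", "payload": {"plan": [[0,0,0.0015,0,0,0],[0,0,0.0015,0,0,0],[0,0,0.0015,0,0,0],[0,0,0,0,0,0],[0,0,0.001,0,0,0],[0,0,0.001,0,0,0],[0,0,0.001,0,0,0],[0,0,0.001,0,0,0]]}}

```text
t: 4.97
ee_pos: [0.472, 0.165, 0.0452]
tool_rot: [[-0.013, 0.311, 0.95], [0.006, 0.95, -0.311], [-1.0, 0.002, -0.015]]
force: [-12.9, 3.4, 9.4]
grip_width: 0.005
```

```bash
python3 -c "
from h import *
go(w(-.0075,-.058,.045))"
```

```text
t 4.97 tester-frame tip [ -6.7 -57.9  45.2] shift mm [ 0.3 -0.1 -0.8] yaw err 0.21 F_tester [-13.27  -0.81   9.39] grip 0.004805842673189671
```

The end stop shows as 13 N at tip x' = −6.7 mm, against about −7 expected. I'll back off and rise.

>>> {"api": "jog_arm", "payload": {"plan": [[0,0,-0.002,0,0,0],[0,0,-0.004,0,0,0],[0,0,-0.006,0,0,0],[-0.005,0,-0.008,0,0,0],[-0.015,0,-0.004,0,0,0],[-0.02,0,0,0,0,0],[-0.02,0,0,0,0,0],[-0.01,0.01,0,0,0,0]]}}

```text
t: 5.63
ee_pos: [0.4485, 0.1814, 0.1165]
tool_rot: [[-0.016, 0.312, 0.95], [0.004, 0.95, -0.312], [-1.0, -0.001, -0.017]]
force: [-0.2, -0.1, 0.6]
grip_width: 0.005
```

```bash
python3 -c "
from h import *
d=cam('side','pics/s4.png')
cv2.imwrite('pics/v4.png',cv2.resize(cv2.imread('pics/s4.png')[215:305,200:300],None,fx=6,fy=6,interpolation=2))
P=pts(d).reshape(-1,3);P0=np.load('side.npy').reshape(-1,3)
for Q in(P0,P):
    L=(Q-C)@R;k=(abs(L[:,1]+.058)<.02)&(abs(L[:,0])<.04)&(L[:,2]>.0475)&(L[:,2]<.06);print('knob',k.sum(),L[k].mean(0).round(4),L[k].min(0).round(4),L[k].max(0).round(4))
    k=(L[:,2]>.03)&(L[:,2]<.056)&(abs(L[:,0])<.09)&(abs(L[:,1])<.11);print(cv2.minAreaRect(Q[k][:,:2].astype(np.float32)),Q[k].mean(0))
go(w(-.034,.0447,.07))"
```

```text
knob 44 [-0.0079 -0.0547  0.0519] [-0.013  -0.0646  0.0475] [-0.0012 -0.0469  0.0551]
((0.5104250907897949, 0.2175661027431488), (0.178038090467453, 0.153325155377388), 71.84395599365234) [0.50135024 0.23365177 0.04359696]
knob 44 [ 0.0092 -0.0546  0.0518] [ 0.0037 -0.0673  0.0476] [ 0.0162 -0.0463  0.0545]
((0.5115066170692444, 0.21664492785930634), (0.1776522547006607, 0.15313251316547394), 72.43672943115234) [0.50260012 0.23309175 0.0436416 ]
t 5.68 tester-frame tip [-33.7 -47.5 117.8] shift mm [47.9 92.1  0.7] yaw err 0.17 F_tester [-0.23 -0.01  2.73] grip 0.005192813350150185
```

View pics/v4.png

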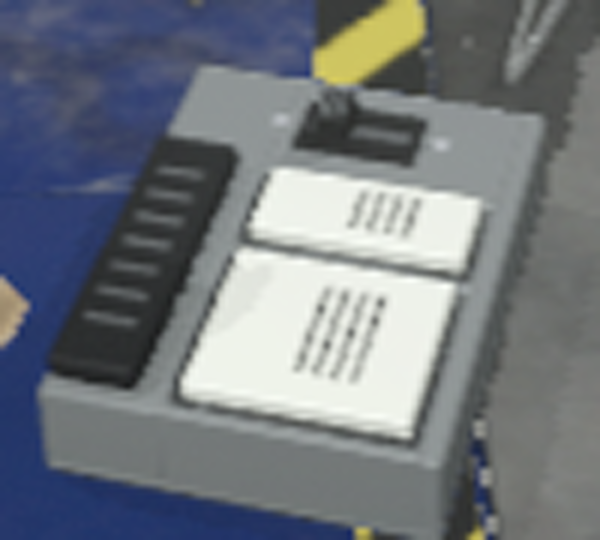

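The knob now sits at the rear end of its slot, at (335,110) of the crop, and both hatches are shut. It travelled 17 mm. I'll move over the wide hatch and check with image registration whether the tester shifted.

>>> {"api": "jog_arm", "payload": {"plan": [[0,0.014,0,0,0,0],[0,0.018,0,0,0,0],[0,0.018,0,0,0,0],[0.006,0.016,0,0,0,0],[0.01,0.012,0,0,0,0],[0.01,0.006,0,0,0,0],[0.01,0.003,0,0,0,0],[0.005,0,0,0,0,0]]}}

```text
t: 6.35
ee_pos: [0.4766, 0.2744, 0.0736]
tool_rot: [[-0.01, 0.31, 0.951], [0.007, 0.951, -0.31], [-1.0, 0.004, -0.012]]
force: [0.2, 0.5, 0.3]
grip_width: 0.007
```

```bash
python3 -c "
from h import *
a,b=[cv2.imread(f'pics/{n}.png',0)[245:295,215:285].astype(np.float32) for n in('side0','s4')]
print('tester shift px',cv2.phaseCorrelate(a,b,cv2.createHanningWindow((70,50),5)))
a,b=[cv2.imread(f'pics/{n}.png',0)[320:384,30:160].astype(np.float32) for n in('side0','s4')]
print('ref shift px',cv2.phaseCorrelate(a,b))
go(w(-.034,.0447,.055))"
```

```text
tester shift px ((-0.8734150302326569, -0.30462698297467483), 1.0119638967514037)
ref shift px ((0.5003585990519213, 0.003968210758948487), 0.9940523781158306)
t 6.35 tester-frame tip [-36.8  47.4  73.6] shift mm [18.5 -2.8  3. ] yaw err 0.27 F_tester [0.04 0.55 0.32] grip 0.007252100313163574
```

>>> {"api": "jog_arm", "payload": {"plan": [[0.003,-0.001,0.001,0,0,0],[0.004,-0.001,0.001,0,0,0],[0.004,0,0.001,0,0,0],[0.004,0,0,0,0,0],[0.003,0,0,0,0,0],[0.002,0,0,0,0,0],[0,0,0,0,0,0],[0,0,0,0,0,0]]}}

```text
t: 7.02
ee_pos: [0.478, 0.2688, 0.0502]
tool_rot: [[-0.011, 0.312, 0.95], [0.006, 0.95, -0.312], [-1.0, 0.002, -0.013]]
force: [0.4, 0.2, -0.7]
grip_width: 0.007
```

```bash
python3 -c "
from h import *
go(w(-.033,.0447,.046))"
```

```text
t 7.02 tester-frame tip [-33.7  42.6  50.2] shift mm [4.2 2.1 0.7] yaw err 0.15 F_tester [ 0.33  0.32 -0.72] grip 0.006758893888570229
```

>>> {"api": "jog_arm", "payload": {"plan": [[0.0015,0.001,0,0,0,0],[0.0015,0.001,0,0,0,0],[0.0015,0,0,0,0,0],[0.0015,0,0,0,0,0],[0.001,0,0,0,0,0],[0.001,0,0,0,0,0],[0.001,0,0,0,0,0],[0.001,0,0,0,0,0]]}}

```text
t: 7.68
ee_pos: [0.4794, 0.2714, 0.0431]
tool_rot: [[-0.009, 0.312, 0.95], [0.007, 0.95, -0.312], [-1.0, 0.003, -0.011]]
force: [-8.4, -5.1, 15.8]
grip_width: 0.005
```

```bash
python3 -c "
from h import *
go(w(-.033,.0447,.042))"
```

```text
t 7.68 tester-frame tip [-33.2  45.4  43.1] shift mm [ 1.1 -0.7  0.2] yaw err 0.17 F_tester [-6.37 -7.48 15.79] grip 0.004642260917598305
```

The force reads 15.8 N, so the hatch is on its stop. I'll lift straight up.

>>> {"api": "jog_arm", "payload": {"plan": [[-0.003,0,0,0,0,0],[-0.006,0,0,0,0,0],[-0.008,0,0,0,0,0],[-0.01,0,0,0,0,0],[-0.012,0,0,0,0,0],[-0.015,0,0,0,0,0],[-0.015,0,0,0,0,0],[-0.015,0,0,0,0,0]]}}

```text
t: 8.35
ee_pos: [0.4792, 0.2704, 0.1322]
tool_rot: [[-0.012, 0.312, 0.95], [0.006, 0.95, -0.312], [-1.0, 0.002, -0.013]]
force: [-0.2, -0.1, -0.3]
grip_width: 0.007
```

>>> {"api": "jog_arm", "payload": {"plan": [[-0.015,0,-0.01,0,0,0],[-0.015,0,-0.015,0,0,0],[-0.015,0,-0.015,0,0,0],[-0.015,0,-0.015,0,0,0],[-0.01,0,-0.015,0,0,0],[0,0,-0.01,0,0,0],[0,0,0,0,0,0],[0,0,0,0,0,0]]}}

```text
t: 9.02
ee_pos: [0.4019, 0.2959, 0.2183]
tool_rot: [[-0.002, 0.313, 0.95], [0.012, 0.95, -0.313], [-1.0, 0.01, -0.006]]
force: [-0.4, -0.3, -1.0]
grip_width: 0.003
```

```bash
python3 -c "
from h import *
d=cam('side','pics/s5.png')
cv2.imwrite('pics/v5.png',cv2.resize(cv2.imread('pics/s5.png')[130:320,180:340],None,fx=3.1,fy=3.1,interpolation=2))
L=(pts(d).reshape(-1,3)-C)@R
for y,n in((.0447,'wide'),(-.0125,'narrow')):
    for x in(-.045,-.02,.01):
        k=(abs(L[:,0]-x)<.006)&(abs(L[:,1]-y)<.012)&(L[:,2]<.1);print(n,x,k.sum(),np.median(L[k,2]).round(4) if k.any() else'')
L0=(np.load('side.npy').reshape(-1,3)-C)@R
for Q in(L0,L):
    k=(abs(Q[:,1]+.058)<.02)&(abs(Q[:,0])<.04)&(Q[:,2]>.0475)&(Q[:,2]<.06);print('knob',Q[k].mean(0).round(4))
go(w(-.033,.0447,.15))"
```

```text
wide -0.045 110 0.0583
wide -0.02 122 0.0293
wide 0.01 63 0.054
narrow -0.045 52 0.046
narrow -0.02 1 0.0469
narrow 0.01 48 0.0465
knob [-0.0079 -0.0547  0.0519]
knob [ 0.0095 -0.0546  0.0518]
t 9.07 tester-frame tip [-114.3   44.3  218. ] shift mm [67.5 -0.4 81.7] yaw err 0.11 F_tester [-0.45  0.88  0.08] grip 0.005793072649321886
```

View pics/v5.png

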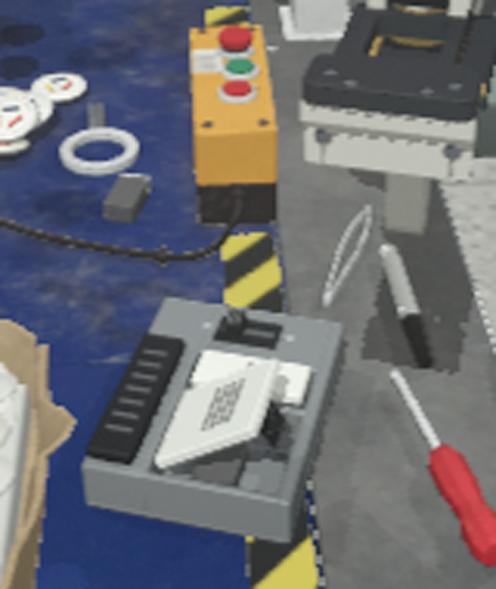

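The picture shows the wide hatch standing popped open at (225,410), the narrow hatch shut behind it at (290,375) and the knob at the rear (235,320). The marker and the screwdriver are undisturbed and the arm is clear. I'll let things settle, take a last measurement and hand in.

>>> {"api": "jog_arm", "payload": {"plan": [[0,0,0,0,0,0],[0,0,0,0,0,0],[0,0,0,0,0,0],[0,0,0,0,0,0],[0,0,0,0,0,0],[0,0,0,0,0,0],[0,0,0,0,0,0],[0,0,0,0,0,0]]}}

```text
t: 9.73
ee_pos: [0.4036, 0.2944, 0.2144]
tool_rot: [[-0.007, 0.315, 0.949], [0.008, 0.949, -0.315], [-1.0, 0.005, -0.009]]
force: [0.9, -0.3, 0.3]
grip_width: 0.006
```

```bash
python3 -c "
from h import *
d=cam('side');L=(pts(d).reshape(-1,3)-C)@R
k=(abs(L[:,1]-.045)<.025)&(L[:,0]>-.06)&(L[:,0]<.02)&(L[:,2]>.053)&(L[:,2]<.12);p=np.polyfit(L[k,0],L[k,2],1);print('lid angle',np.arctan(-p[0]),'top',L[k,2].max())
k=(abs(L[:,1]+.058)<.02)&(abs(L[:,0])<.04)&(L[:,2]>.0475)&(L[:,2]<.06);print('knob',L[k].mean(0))
k=(abs(L[:,1]+.015)<.012)&(abs(L[:,0]+.045)<.01)&(L[:,2]<.06);print('narrow front z',np.median(L[k,2]))
a0=cv2.imread('pics/side0.png');df=cv2.absdiff(a0,d['image']).max(2)
for n,(r,c) in dict(battery=(slice(183,204),slice(208,234)),gauge=(slice(160,190),slice(195,230)),marker=(slice(205,252),slice(298,325))).items(): print(n,'changed px',(df[r,c]>40).sum())
go(C);workorder.finish_job()"
```

```text
lid angle 0.32957611329953634 top 0.088449875756765
knob [ 0.00959149 -0.05433603  0.05197174]
narrow front z 0.04612763333380637
battery changed px 0
gauge changed px 0
marker changed px 95
t 9.78 tester-frame tip [-112.4   43.4  214.4] shift mm [213.1 -44.5 114.4] yaw err -0.02 F_tester [-0.15 -0.27  0.23] grip 0.004550552605612365
the job is handed in; nothing more can be done
```

The job is handed in at about 9.8 s: I pushed the slide switch to its rear stop, then pressed the battery hatch once near its free front edge and left it standing open.

- **Switch:** the knob moved about 17 mm to the rear and the push ended at about 13 N against the stop. It was still there at the last look.
- **Battery hatch:** the press reached about 16 N on its stop. The lid then rose to about 88 mm at its highest point, as expected for fully popped. My plane-fit angle of 0.33 rad disagrees with the expected 0.60. I think the fit picked up points that are not on the lid, but I did not check that before handing in.
- **Fuse hatch:** its front edge measured 46 mm above the bench, so it stayed shut.
- **Tester:** pushing against the switch stop may have moved it by 1–2 mm. The image comparison showed about 0.9 px, close to its noise.
- **Things round it:** the battery and gauge areas of the image were unchanged. The marker's area showed 95 changed pixels; the arm never touched it, and I put this down to the arm's shadow seen over it in the last picture.
- **Arm:** the gripper was clear, with the tip at about 0.21 m and the force near zero.

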